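Free a coated plate from its rack and stand it, turned round, on the reading stand

ROBOT

A 7-joint arm with a two-finger parallel gripper is mounted at the origin on the work surface; the furniture and walls round the work are solid. World frame = base frame: x ahead of the robot, y to its left, z up, the work surface at z = 0. Lengths are in m, angles in rad, forces in N, time in s.
With the tool pointing down it reaches from about 0.425 to 0.925 m from the base axis. Payload 6.8 kg.
Tool frame: the origin (TCP) lies at the very end of the fingers, on their centre line; the grasp point (between the pads) lies 19 mm behind it; z points along the fingers, y is the line along which they close (so a half turn about z gives the same grasp; the last joint's range is limited). The gripper opens to 85 mm and grips with 20 to 120 N. Pads are 22 mm wide; open, the fingers measure 114 mm over their backs; the gripper's body (76 mm by 85 mm) begins 54 mm behind the grasp point. The pads swing forward as they close: fully open they stand 13 mm farther back than shut.
Start: joints at [-1.235, 0.477, 0.022, 1.555, -0.011, 1.109, -0.083], TCP at [0.29, 0.61, 0.231] pointing down, gripper open.
Joint ranges: [-2.96, 2.96], [-0.34, 2.1], [-1.41, 1.46], [0.24, 2.44], [-1.37, 4.51], [0.17, 1.92], [-2.96, 2.96]. Speed limits (rad/s): [2.39, 2.39, 3.14, 3.14, 3.14, 3.14, 3.14].

INTERFACE

Orientations are given as a unit quaternion [w, x, y, z].
In Python, from station import bot gives the robot as it stands.
- The arm moves only by the tool jog_arm, never from a script. Its argument "motion" is a list of rows, each a list of 7 numbers: the turn, a rotation vector about the tool's x, y, z in rad, then the shift along the tool's x, y, z in mm, then the finger opening in mm, from 0 to 85.4. A call has 1 to 10 rows; each row is the pose to reach, as a shift and turn from the pose commanded when the call began, along the tool's axes at that moment; what a row does not reach only later rows make up. A row lasts 1/8 s, in which the tool goes at most 62.5 mm and 10.7 degrees, less where a joint would pass 70% of its speed; a pose out of reach is approached as far as the arm can. A call with a gripper value outside its range is refused whole. The fingers move at their own pace and stop on an object; "grip_force" is the grip in N (left out, the last holds). Time passes only in rows, so rows that repeat a pose let the fingers close. It gives the time, the measured TCP pose, the force, the opening and the grip force at its end, in the units of the state.
- bot.get_obs(): the state, without advancing time (a new reading comes with each control period).
- bot.read_camera(name): name is "scene" or "top"; returns a dict with "pixels" (480x640x3 uint8, red, green, blue), "camera_matrix" (3x3 intrinsics, pixels), "T" (4x4, takes a point from camera to world coordinates). Camera axes: x right, y down, z forward; pixel columns grow to the right and rows downward; lengths in m; the calibration is good to about 2 mm. A picture is of the moment at which its call begins. There is no depth.
- bot.hand_in(): hands the job in; it is judged then, once.
Trained networks look in a picture, given as the dict that the camera call returned (one of the last four; its "shot" number tells which), for a name from the list of things; names that differ only in an ending like _2 or _b are one class to them, and where a whole thing is asked for, a point or a joint stands for the part that bears it (a point fixed in the world has none). Each returns a list of dicts, best first, with "score" (0 to 1); they miss things now and then, are a little off and sometimes report something else, mostly with a low value. They report only what shows in the picture. A call takes as long as a camera call.
- bot.spot_in(thing, picture): "xy" ([column, row] in pixels, amid what is visible of it).
- bot.tip_of(thing, picture): "xy" ([column, row] in pixels: a listed point, or the origin of a listed thing).
The state is a dict: "t": time; "q": joint angles; "joint_vel": joint speeds; "joint_torque": joint torques, N m; "eef_pos": TCP position; "tool_rot": TCP orientation; "contact_force": force on the tool from outside, world axes, zero at the start; "torque": the same for the moment, N m; "gripper_width": opening from 0.0 (shut) to 1.0 (fully open); "grasp_force": force on a finger pad.
Only numpy, scipy, OpenCV 4.12 (cv2) and the standard library are available. Lean on these libraries where they do the work, as an engineer would, in place of code of your own. Each camera call takes 0.05 s, during which the arm holds its last target. There are 200 camera calls.

TASK

Slide the tall coated plate upward out of the front slot of the plate rack and stand it in the middle of the leaning stand, turned end for end so that its white coated face looks out to the front, its bottom edge rests fully on the ledge and its back lies flat on the backrest, with the cut-out corner still at the top; then let go. A hidden keeper pin at one end of the slot, no one knows which, holds the plate down: feel for the way it slides free and pull gently, without forcing it. Set the plate down gently, do not drop it, and leave the other things where they are.

Things in the scene. Friction and masses are not known exactly. Their poses are not given: they have to be found in the camera images.
- plate_mid (a point): Centre (half-way up) of the loose coated plate: aluminium, 8 mm thick (its x), 150 mm long (y), 100 mm high (z), about 0.16 kg. Its +x face is coated white, -x is bare. It starts upright in the rack's front slot, white face to the back; its top 47 mm stand above the posts. Grip across the 8 mm at the middle of the top edge. Each end edge has a notch 9 mm deep, 24 to 36 mm above the bottom edge
- plate_cutout (a point): Middle of the rectangular cut-out, 27 mm (y) by 16 mm (z), that removes the plate's top corner at its +y end; 61.5 mm along +y and 42 mm up from the plate's centre
- rack: Grey plate rack fixed to the table, 88 mm (x) by 222 mm (y), origin under its centre. Two slots along y, 11 mm wide: the front one (robot's side, tall plate) at x = -21 mm, the rear one (short plate) at x = +21 mm. Slot floor 12 mm, end posts' tops 65 mm above the table. Posts begin 58 mm from the middle (the plate is open on both sides between them); slots end 85 mm from the middle
- rack_slot (a point): Middle of the front slot's floor, axes as the rack. At ONE end of this slot (+y or -y, drawn afresh, hardly visible) a fixed pin 27 to 33 mm above the floor, reaching to 69 mm from the middle, enters the plate's notch by 6 mm: the plate lifts 3 mm, then stops. Toward the pin it slides only about 3 mm; the other way about 10 mm to the end wall. Slid 7 to 9 mm that way it lifts out freely
- stand: Leaning stand fixed to the table, 92 by 176 mm, about 100 mm high, on four 8 mm rubber feet, origin under the middle of its ledge; its open front faces -x, its length is along y. Ledge and backrest lean 0.26 rad back, towards +x (the ledge is square to the backrest). The backrest has two parts, each 45 mm wide, with a 70 mm gap between, reaching 72 mm up the plate
- stand_seat (a point): On the stand: where the plate's centre lies when seated. z runs up the leaning backrest, x points square into it, y along the ledge. The seated plate has the same z, its x and y opposite (white face to the front). The ledge is 50 mm below along z (its middle 30 mm above the table), the backrest face 4 mm behind along x, a lip 6 mm high 9 mm in front
- short_plate: Plain plate 8 x 150 x 55 mm in the rack's rear slot; origin under its middle; stays there
- bottle_small: Small reagent bottle with screw cap, 36 mm across, 64 mm high; origin under its middle; bystander
- lab_timer: Small white timer, 58 x 58 x 19 mm; origin under its middle; bystander
- dish: Round closed dish, 60 mm across, 16 mm high; origin under its middle; bystander
- case: Black cylindrical objective case lying down, 53 x 35 x 35 mm; origin under its middle; bystander

How it is judged:
By the outcome, as a careful person would: the job done as asked, in the order asked, and still so for the second after the job is handed in, with the robot touching nothing.
It also fails if it takes over 59 s, if anything falls off the work surface, if the arm or the gripper's body presses on something with over 40 N, if the wrist force passes 120 N, or if a joint passes its speed limit or range.

## Working session

There is one attempt and no reset: what is moved stays moved. The work goes in short steps, Python scripts to look and compute and a tool call to move; the robot and the scene stay as the last step left them, time stands still between calls to the robot, and variables do not carry over. Pictures are saved under pics/ and viewed, at most 13 in all, crops included, and the job is handed in when it is done.

Besides the shell and the picture viewer there is one more tool, called after "Emit:" in YAML: its name, and indented under it one key for each argument. jog_arm: Moves the arm, as the interface text tells. Its arguments: {"type":"object","properties":{"motion":{"type":"array"},"grip_force":{"type":"number"}},"required":["motion"]}

```bash
mkdir -p pics; ls
cat > h.py <<'E'
from station import bot
import numpy as np, cv2
from scipy.spatial.transform import Rotation as R
def ray(p,xy):
    K=np.array(p["camera_matrix"]);T=np.array(p["T"])
    d=T[:3,:3]@np.linalg.solve(K,[xy[0],xy[1],1]);return T[:3,3],d/np.linalg.norm(d)
def tri(a,xa,b,xb):
    o1,d1=ray(a,xa);o2,d2=ray(b,xb)
    A=np.stack([d1,-d2],1);s=np.linalg.lstsq(A,o2-o1,rcond=None)[0]
    P,Q=o1+s[0]*d1,o2+s[1]*d2
    return (P+Q)/2,np.linalg.norm(P-Q)
def onz(p,xy,z):
    o,d=ray(p,xy);return o+d*(z-o[2])/d[2]
def proj(p,X):
    T=np.array(p["T"]);c=T[:3,:3].T@(np.array(X)-T[:3,3]);u=np.array(p["camera_matrix"])@c;return u[:2]/u[2]
def rot():
    q=bot.get_obs()["tool_rot"];return R.from_quat([q[1],q[2],q[3],q[0]])
def save(p,n,crop=None,f=1):
    im=cv2.cvtColor(p["pixels"],cv2.COLOR_RGB2BGR)
    if crop: x0,y0,x1,y1=crop; im=im[y0:y1,x0:x1]
    cv2.imwrite(f"pics/{n}.png",cv2.resize(im,None,fx=f,fy=f,interpolation=cv2.INTER_CUBIC))
E
cat > m.py <<'E'
from h import *
s=bot.read_camera("scene");t=bot.read_camera("top")
save(s,"s0");save(t,"t0")
for n in ["plate_mid","plate_cutout","rack","rack_slot","stand","stand_seat","short_plate","bottle_small","lab_timer","dish","case"]:
    a=bot.tip_of(n,s);b=bot.tip_of(n,t)
    r=[n]+[(np.round(q[0]["xy"],1).tolist(),round(q[0]["score"],2)) if q else None for q in(a,b)]
    if a and b:
        P,e=tri(s,a[0]["xy"],t,b[0]["xy"]);r+=[P.round(4).tolist(),round(e,4)]
    print(*r)
print(bot.get_obs())
for p in(s,t):print(np.array(p["T"]).round(3).tolist(),p["camera_matrix"][0])
E
python3 m.py
```

```text
pics
plate_mid ([291.0, 203.7], 0.67) ([248.4, 223.1], 0.91) [0.5587, 0.2806, 0.0806] 0.0011
plate_cutout ([270.8, 183.5], 0.68) ([216.1, 209.2], 0.92) [0.5739, 0.3477, 0.1092] 0.016
rack ([298.2, 219.3], 0.68) ([252.2, 216.5], 0.83) [0.5891, 0.2848, 0.0059] 0.0033
rack_slot ([293.2, 221.8], 0.65) ([249.7, 225.0], 0.98) [0.57, 0.2883, 0.0081] 0.005
stand ([296.6, 263.6], 0.92) ([294.6, 278.8], 0.76) [0.4548, 0.1874, -0.002] 0.0025
stand_seat ([295.6, 237.8], 0.79) ([295.1, 271.0], 0.62) [0.4613, 0.1856, 0.0805] 0.0069
short_plate None ([252.4, 201.1], 0.61)
bottle_small ([226.9, 217.2], 0.63) ([177.2, 259.3], 0.6) [0.487, 0.4484, 0.0049] 0.0067
lab_timer ([411.8, 338.4], 0.83) ([454.2, 303.4], 0.81) [0.4119, -0.1547, 0.0004] 0.0038
dish ([298.7, 235.8], 0.57) ([184.7, 315.3], 0.84) [0.4168, 0.2791, 0.1184] 0.2246
case ([355.3, 313.4], 0.62) ([396.0, 303.5], 0.73) [0.4038, -0.0253, 0.0037] 0.0103
{'t': 1.2, 'q': array([-1.23511688,  0.47699838,  0.02236413,  1.55538262, -0.01151346,
        1.10930143, -0.08311343]), 'joint_vel': array([-6.23309024e-04, -1.12911858e-03,  8.28336917e-0
[... 174 characters left out ...]
     1.24727548e-02,  1.73796841e-03, -2.74810327e-05]), 'eef_pos': array([0.28979495, 0.60965259, 0.23131564]), 'tool_rot': array([-1.82093807e-05,  2.20077548e-01,  9.75482379e-01,  2.19414574e-05]), 'contact_force': array([-0.47389445, -0.44860074,  0.59936175]), 'torque': array([-0.01072933,  0.01986781, -0.02765713]), 'grasp_force': 0.0, 'gripper_width': 0.9997115572349661}
[[0.572, -0.534, 0.623, -0.218], [-0.82, -0.374, 0.433, -0.369], [0.002, -0.758, -0.652, 0.849], [0.0, 0.0, 0.0, 1.0]] [485.49728954   0.         325.43171874]
[[0.029, -0.988, 0.152, 0.384], [-0.999, -0.025, 0.029, 0.13], [-0.025, -0.153, -0.988, 0.967], [0.0, 0.0, 0.0, 1.0]] [447.18541187   0.         309.14080905]
```

View pics/s0.png

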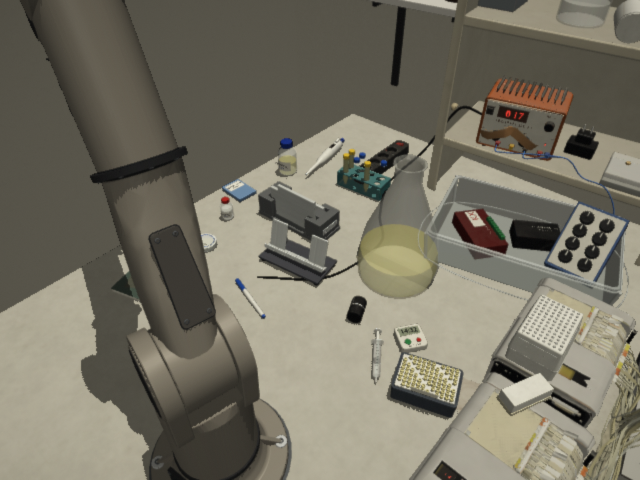

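View pics/t0.png

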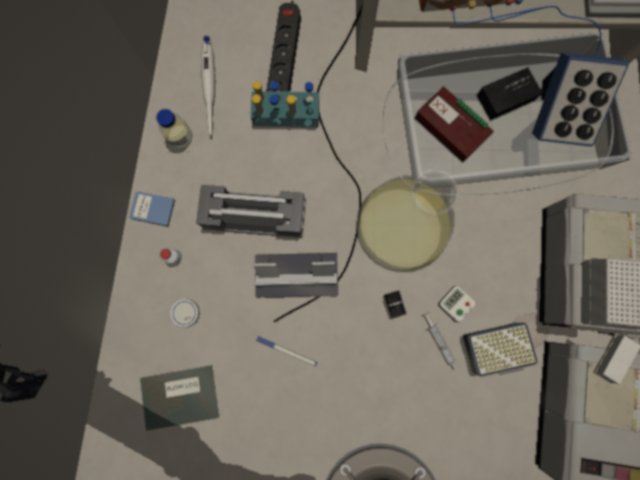

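The scene view shows the rack at about (298,210), the stand at (298,255) and the flask to its right at (398,240). In the top view the rack spans (200–303, 190–232) and the stand (256–337, 255–297). I'll zoom in on both to get their yaw.

Run:
```python
import cv2
t=cv2.imread("pics/t0.png");s=cv2.imread("pics/s0.png")
cv2.imwrite("pics/tz.png",cv2.resize(t[175:305,190:350],None,fx=5,fy=4.5,interpolation=cv2.INTER_CUBIC)[:585])
cv2.imwrite("pics/sz.png",cv2.resize(s[175:290,245:350],None,fx=5,fy=5,interpolation=cv2.INTER_CUBIC))
```

```text
(no output)
```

View pics/tz.png

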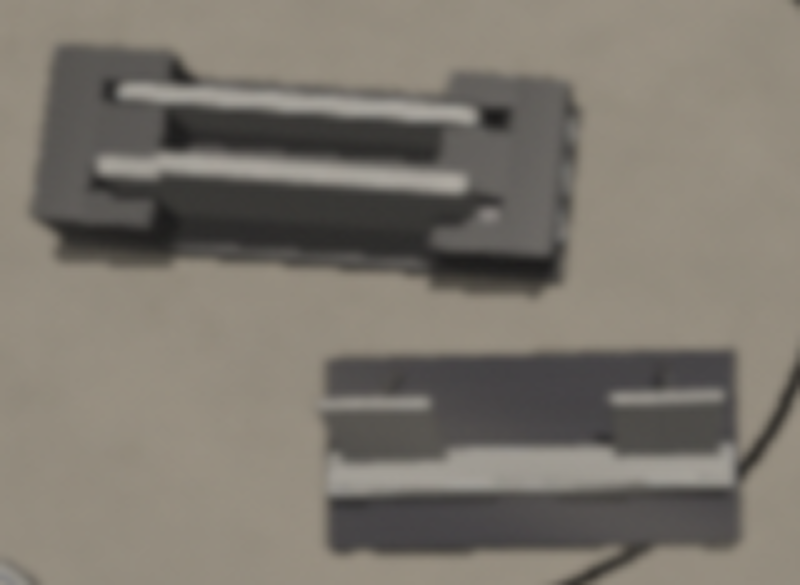

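View pics/sz.png

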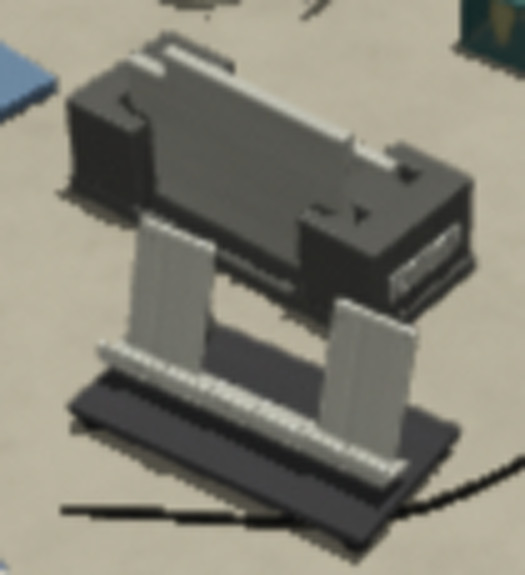

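The top zoom shows the tall plate's top edge from (160,164) to (465,183), with its cut-out at the left (+y) end. A bright spot at (488,215) in the right (-y) end of the front slot is possibly the pin. In the scene zoom, the stand's lip and ledge face the camera, with the two backrest parts behind.

Run:
```python
from h import *
t=bot.read_camera("top");s=bot.read_camera("scene")
z=lambda x,y:(190+x/5-.4,175+y/4.5-.4)
zs=lambda x,y:(245+x/5-.4,175+y/5-.4)
def L(n,a,b,h):
    A,B=onz(t,z(*a),h),onz(t,z(*b),h);d=A-B
    print(n,A.round(4),B.round(4),"len",np.linalg.norm(d).round(4),"yaw",np.arctan2(-d[0],d[1]).round(3))
L("plate top",(160,163),(467,183),.112)
L("plate topedge front",(160,172),(467,192),.112)
L("short",(117,91),(479,117),.067)
L("rack post tops back",(58,47),(570,80),.065)
L("rack front",(35,218),(560,258),.065)
L("lip",(330,495),(737,486),.03)
L("base front",(330,550),(738,544),.018)
L("base back",(328,358),(735,351),.018)
L("backrest tops",(322,404),(724,396),.1)
print("short s",onz(s,zs(160,50),.112),onz(s,zs(395,165),.112))
P=onz(s,zs(130,60),.096)
print("spot",onz(t,z(488,215),.042),"cut",P)
for h in(.03,):print([onz(s,zs(*q),h).round(4) for q in((102,347),(405,468))])
```

```text
plate top [0.5754 0.3298 0.112 ] [0.5694 0.2085 0.112 ] len 0.1215 yaw -0.05
plate topedge front [0.5714 0.3296 0.112 ] [0.5654 0.2084 0.112 ] len 0.1214 yaw -0.05
short [0.6192 0.3603 0.067 ] [0.6102 0.2088 0.067 ] len 0.1518 yaw -0.059
rack post tops back [0.6402 0.387  0.065 ] [0.6292 0.1718 0.065 ] len 0.2156 yaw -0.051
rack front [0.5589 0.3912 0.065 ] [0.5456 0.1733 0.065 ] len 0.2184 yaw -0.061
lip [0.4373 0.2679 0.03  ] [0.4462 0.0976 0.03  ] len 0.1706 yaw 0.052
base front [0.4123 0.2685 0.018 ] [0.4199 0.0962 0.018 ] len 0.1724 yaw 0.044
base back [0.5031 0.2736 0.018 ] [0.511  0.0992 0.018 ] len 0.1746 yaw 0.045
backrest tops [0.4726 0.2626 0.1   ] [0.4802 0.1058 0.1   ] len 0.157 yaw 0.048
short s [0.57083695 0.33554873 0.112     ] [0.56094897 0.17770914 0.112     ]
spot [0.56942601 0.20544007 0.042     ] cut [0.57158228 0.35810205 0.096     ]
[array([0.4407, 0.2736, 0.03  ]), array([0.4575, 0.0994, 0.03  ])]
```

Emit:
jog_arm:
  motion:
    - [0,0,-0.18,-40,-17,2,40]
    - [0,0,-0.36,-80,-35,4,40]
    - [0,0,-0.54,-119,-52,6,40]
    - [0,0,-0.72,-158,-70,8,40]
    - [0,0,-0.9,-198,-87,10,40]
    - [0,0,-1.08,-238,-104,12,40]
    - [0,0,-1.26,-277,-122,14,40]
    - [0,0,-1.44,-317,-139,16,40]
    - [0,0,-1.62,-356,-157,18,40]
    - [0,0,-1.8,-396,-174,20,40]
  grip_force: 40

```text
t: 2.55
eef_pos: [0.5736, 0.2813, 0.2114]
tool_rot: [0.0, -0.63, 0.777, 0.0]
contact_force: [0.1, -0.6, -0.5]
gripper_width: 0.471
grasp_force: 0.0
```

```bash
cat > st.py <<'E'
from h import *
def st():
    o=bot.get_obs();r=rot().as_matrix()
    print("t",o["t"],"q",o["q"].round(3),"p",o["eef_pos"].round(4),"F",o["contact_force"].round(2),"M",o["torque"].round(2),"g",round(o["gripper_width"]*85.4,1),o["grasp_force"])
    print("x",r[:,0].round(3),"y",r[:,1].round(3),"z",r[:,2].round(3),"psi_y",np.arctan2(r[1,1],r[0,1]).round(4))
    return o,r
if __name__=="__main__":st()
E
python3 st.py
```

```text
t 2.55 q [-0.383  0.447 -0.231  1.655  0.114  1.052  2.284] p [0.5736 0.2813 0.2114] F [ 0.1  -0.59 -0.46] M [ 0.02 -0.04 -0.02] g 40.2 0.0
x [-0.207 -0.978 -0.   ] y [-0.978  0.207 -0.   ] z [ 0.  0. -1.] psi_y 2.9329
```

Emit:
jog_arm:
  motion:
    - [0,0,-0.08,-1,2,30,35]
    - [0,0,-0.153,-1,2,60,30]
    - [0,0,-0.153,-1,2,85,30]
    - [0,0,-0.153,-1,2,105,30]
    - [0,0,-0.153,-1,2,122,30]
    - [0,0,-0.153,-1,2,134,30]
    - [0,0,-0.153,-1,2,135,30]
    - [0,0,-0.153,-1,2,135,20]

```text
t: 3.55
eef_pos: [0.5715, 0.2841, 0.0769]
tool_rot: [0.001, -0.685, 0.729, -0.0]
contact_force: [-0.4, 0.7, -0.4]
gripper_width: 0.234
grasp_force: 0.0
```

Run:
```python
from st import *
st()
s=bot.read_camera("scene");t=bot.read_camera("top")
a=cv2.resize(s["pixels"][150:270,240:360],(600,600),interpolation=cv2.INTER_CUBIC)[:, :400]
save(s,"s1",(240,140,350,250),5)
for c in(s,t): print(proj(c,bot.get_obs()["eef_pos"]))
```

```text
t 3.55 q [-0.385  0.6   -0.239  1.754  0.186  0.808  2.367] p [0.5715 0.2841 0.0769] F [-0.39  0.67 -0.41] M [ 0.03  0.04 -0.04] g 20.0 0.0
x [-0.062 -0.998 -0.001] y [-0.998  0.062 -0.001] z [ 0.001  0.001 -1.   ] psi_y 3.0799
[292.7864606  201.84817743]
[247.45861787 217.03767538]
```

View pics/s1.png

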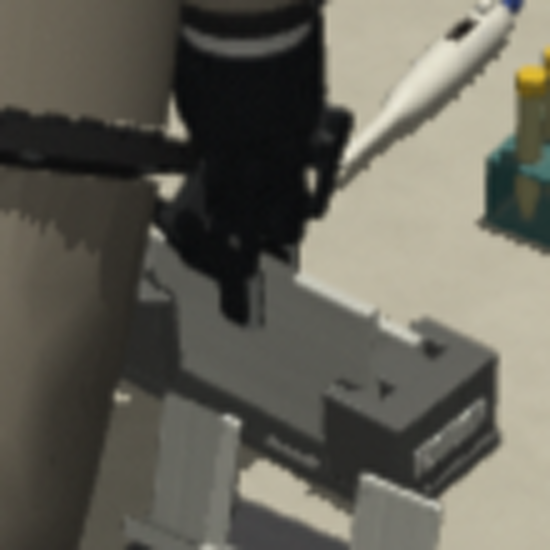

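The front finger at (238,300) is in front of the plate and the back one behind it, at roughly mid-length. Next is closing the fingers slowly.

Emit:
jog_arm:
  motion:
    - [0,0,0,0,0,0,15]
    - [0,0,0,0,0,0,13]
    - [0,0,0,0,0,0,11]
    - [0,0,0,0,0,0,9]
    - [0,0,0,0,0,0,9]
  grip_force: 20

```text
t: 4.28
eef_pos: [0.571, 0.2839, 0.0763]
tool_rot: [0.0, -0.685, 0.729, 0.0]
contact_force: [0.0, 0.5, -0.3]
gripper_width: 0.105
grasp_force: 0.1
```

```bash
python3 st.py
```

```text
t 4.275 q [-0.385  0.601 -0.239  1.755  0.186  0.808  2.367] p [0.571  0.2839 0.0763] F [ 0.02  0.46 -0.32] M [-0.01 -0.07  0.01] g 8.9 0.1383458124473691
x [-0.062 -0.998 -0.   ] y [-0.998  0.062 -0.   ] z [ 0.  0. -1.] psi_y 3.08
```

Emit:
jog_arm:
  motion:
    - [0,0,0,0,0,0,4]
    - [0,0,0,0,0,0,4]
    - [0,0,0,0,0,0,4]
    - [0,0,0,0,0,-1,4]
    - [0,0,0,0,0,-1.5,4]
    - [0,0,0,-1,0,-1.5,4]
    - [0,0,0,-2,0,-1.5,4]
    - [0,0,0,-3,0,-1.5,4]
    - [0,0,0,-4,0,-1.5,4]
    - [0,0,0,-5,0,-1.5,4]
  grip_force: 45

```text
t: 5.52
eef_pos: [0.5713, 0.2889, 0.0778]
tool_rot: [-0.0, -0.685, 0.729, 0.0]
contact_force: [-0.7, 0.4, -1.6]
gripper_width: 0.089
grasp_force: 44.8
```

```bash
python3 st.py
```

```text
t 5.525 q [-0.392  0.602 -0.239  1.748  0.186  0.814  2.361] p [0.5713 0.2889 0.0778] F [-0.74  0.35 -1.56] M [ 0.02 -0.02  0.02] g 7.6 44.7514146566391
x [-0.062 -0.998 -0.   ] y [-0.998  0.062  0.   ] z [-0.  0. -1.] psi_y 3.08
```

It slid 5 mm towards +y without resistance, so the pin is at -y. I'll go to 8 mm and lift gently.

Emit:
jog_arm:
  motion:
    - [0,0,0,-1,0,0,4]
    - [0,0,0,-2,0,0,4]
    - [0,0,0,-3,0,0,4]
    - [0,0,0,-3,0,-1,4]
    - [0,0,0,-3,0,-2,4]
    - [0,0,0,-3,0,-3,4]
    - [0,0,0,-3,0,-4,4]
    - [0,0,0,-3,0,-5,4]

```text
t: 6.52
eef_pos: [0.5715, 0.2918, 0.0829]
tool_rot: [-0.0, -0.685, 0.729, 0.0]
contact_force: [-0.6, 0.3, -1.9]
gripper_width: 0.09
grasp_force: 44.7
```

```bash
python3 st.py
```

```text
t 6.525 q [-0.395  0.598 -0.241  1.742  0.184  0.824  2.36 ] p [0.5715 0.2918 0.0829] F [-0.64  0.34 -1.94] M [ 0.03 -0.01 -0.01] g 7.7 44.74869176745415
x [-0.062 -0.998  0.   ] y [-0.998  0.062  0.   ] z [-0. -0. -1.] psi_y 3.08
```

Free. Next, lift 10 mm slowly, then the rest.

Emit:
jog_arm:
  motion:
    - [0,0,0,0,0,-2,4]
    - [0,0,0,0,0,-5,4]
    - [0,0,0,0,0,-8,4]
    - [0,0,0,0,0,-14,4]
    - [0,0,0,0,0,-22,4]
    - [0,0,0,0,0,-32,4]
    - [0,0,0,0,0,-46,4]
    - [0,0,0,0,0,-62,4]
    - [0,0,0,0,0,-80,4]
    - [0,0,0,0,0,-100,4]

```text
t: 7.78
eef_pos: [0.5715, 0.2918, 0.1843]
tool_rot: [0.0, -0.685, 0.729, -0.0]
contact_force: [0.1, 0.5, -1.6]
gripper_width: 0.09
grasp_force: 44.7
```

Run:
```python
from st import *
st()
s=bot.read_camera("scene");save(s,"s2",(230,80,390,290),2.8)
```

```text
t 7.775 q [-0.378  0.481 -0.261  1.671  0.142  1.007  2.393] p [0.5715 0.2918 0.1843] F [ 0.1   0.46 -1.59] M [-0.03 -0.01 -0.01] g 7.7 44.7393024712801
x [-0.062 -0.998 -0.   ] y [-0.998  0.062 -0.   ] z [ 0.  0. -1.] psi_y 3.0799
```

View pics/s2.png

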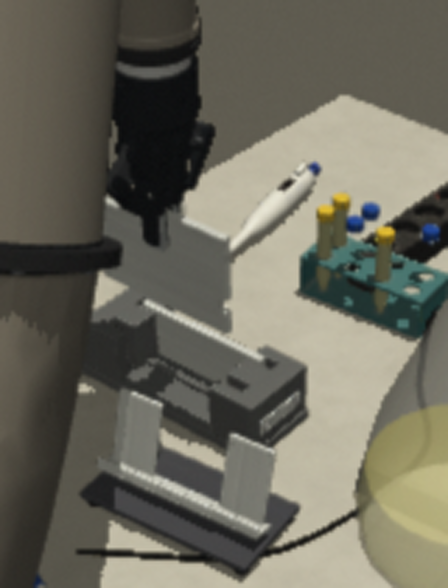

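The plate hangs free above the rack in this view: right end (230,240–310), bottom edge well above the posts. Its grip looks square. Next is turning it end for end, unwinding joint 7.

Emit:
jog_arm:
  motion:
    - [0,0,0.1,0,0,-10,4]
    - [0,0,0.27,10,7,-16,4]
    - [0,0,0.44,20,14,-16,4]
    - [0,0,0.61,32,22,-16,4]
    - [0,0,0.78,44,30,-16,4]
    - [0,0,0.95,56,38,-16,4]
    - [0,0,1.12,68,46,-16,4]
    - [0,0,1.29,80,55,-16,4]
    - [0,0,1.45,90,62,-16,4]
    - [0,0,1.6,96,66,-16,4]

```text
t: 9.07
eef_pos: [0.4994, 0.1997, 0.1993]
tool_rot: [0.0, 0.048, 0.999, 0.0]
contact_force: [-0.1, -0.2, -0.7]
gripper_width: 0.089
grasp_force: 44.7
```

Emit:
jog_arm:
  motion:
    - [0,0,0.15,0,0,0,4]
    - [0,0,0.3,0,0,0,4]
    - [0,0,0.45,0,0,0,4]
    - [0,0,0.62,0,0,0,4]
    - [0,0,0.79,0,0,0,4]
    - [0,0,0.96,0,0,0,4]
    - [0,0,1.13,0,0,0,4]
    - [0,0,1.3,0,0,0,4]
    - [0,0,1.43,0,0,0,4]
    - [0,0,1.43,0,0,0,4]

```text
t: 10.32
eef_pos: [0.4997, 0.2004, 0.1991]
tool_rot: [-0.0, 0.689, 0.725, 0.0]
contact_force: [0.4, 0.7, -2.1]
gripper_width: 0.087
grasp_force: 44.7
```

```bash
cat > to.py <<'E'
from st import *
import sys
YAW=.047
def target(S,yaw,lift,off,dep=.0143,lean=.26):
    ax=np.array([np.cos(lean)*np.cos(yaw),np.cos(lean)*np.sin(yaw),-np.sin(lean)])
    ay=np.array([-np.sin(yaw),np.cos(yaw),0]);az=np.cross(ax,ay)
    Rt=np.stack([ay,ax,-az],1)
    return np.array(S)+(dep+lift)*az-off*ax,Rt
def need(P,Rt):
    o,r=st()
    print("rotvec",R.from_matrix(r.T@Rt).as_rotvec().round(3),"mm",(r.T@(P-o["eef_pos"])*1e3).round(1))
E
python3 - <<'E'
from to import *
need(*target((.4645,.185,.078),YAW,.085,.002))
E
```

```text
t 10.325 q [-0.759  0.294  0.317  1.934 -0.113  0.93  -0.335] p [0.4997 0.2004 0.1991] F [ 0.38  0.7  -2.08] M [-0.05 -0.05 -0.04] g 7.4 44.72831346094608
x [-0.052  0.999  0.   ] y [0.999 0.052 0.   ] z [ 0.  0. -1.] psi_y 0.0516
rotvec [0.26  0.    0.005] mm [-13.7 -12.3  24.7]
```

Emit:
jog_arm:
  motion:
    - [0.08,0,0,-4,-4,4,4]
    - [0.16,0,0,-8,-8,10,4]
    - [0.22,0,0.005,-12,-11,16,4]
    - [0.26,0,0.005,-14,-12,22,4]
    - [0.26,0,0.005,-14,-12,25,4]
    - [0.26,0,0.005,-14,-12,25,4]

```text
t: 11.08
eef_pos: [0.4882, 0.1857, 0.1736]
tool_rot: [-0.089, 0.685, 0.717, -0.094]
contact_force: [-0.2, -0.2, -0.3]
gripper_width: 0.083
grasp_force: 44.7
```

Run:
```python
from to import *
need(*target((.4645,.185,.078),YAW,.085,.002))
s=bot.read_camera("scene");t=bot.read_camera("top")
for n in["plate_mid","plate_cutout","stand_seat","stand"]:
    for c in(s,t):print(n,[(np.round(q["xy"],1).tolist(),round(q["score"],2)) for q in bot.tip_of(n,c)[:1]])
a=cv2.resize(cv2.cvtColor(s["pixels"],6+0-2)[160:290,240:350],None,fx=4,fy=4.4,interpolation=2)
b=cv2.resize(cv2.cvtColor(t["pixels"],4)[225:305,240:350],None,fx=3.6,fy=3.6,interpolation=2)
c=np.zeros((572,800,3),np.uint8);c[:a.shape[0],:440]=a[:572,:440];c[:b.shape[0],440:]=b[:,:360];cv2.imwrite("pics/c3.png",c)
```

```text
t 11.075 q [-0.651  0.442  0.299  1.816 -0.225  1.161 -0.201] p [0.4882 0.1857 0.1736] F [-0.22 -0.2  -0.28] M [-0.03 -0.37 -0.03] g 7.1 44.676373824477196
x [-0.046  0.999 -0.   ] y [ 0.965  0.044 -0.257] z [-0.257 -0.012 -0.966] psi_y 0.0459
rotvec [ 0.     0.    -0.001] mm [ 0.4 -0.3 -0.8]
plate_mid [([302.7, 205.2], 0.83)]
plate_mid []
plate_cutout [([325.5, 200.2], 0.59)]
plate_cutout [([397.2, 303.8], 0.6)]
stand_seat [([297.2, 235.2], 0.84)]
stand_seat []
stand [([296.7, 264.1], 0.94)]
stand []
```

View pics/c3.png

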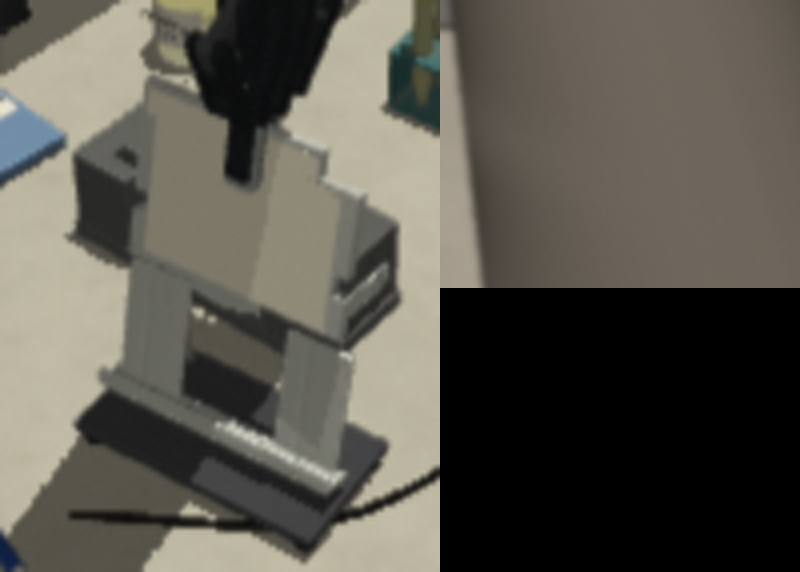

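The view shows the white face to the front with the cut-out top right at (340,180), and the plate just above the backrest, whose tops are at (135,257)–(190,275) and (287,325)–(350,352). The lip runs (100,372)–(343,485). I'll compare these with projections from my model.

Run:
```python
from to import *
s=bot.read_camera("scene")
Z=lambda X:np.round((proj(s,X)-[240,160]+.4)*[4,4.4],0).astype(int).tolist()
o=bot.get_obs();r=rot().as_matrix();C=o["eef_pos"]+.0143*r[:,2]
ay,ax,az=r[:,0],r[:,1],-r[:,2]
f=lambda O,x,y,z:Z(O+(ax*x+ay*y+az*z)/1e3)
print("plate front BL,BR,TL, cut",f(C,-4,75,-50),f(C,-4,-75,-50),f(C,-4,75,50),f(C,-4,-48,50),f(C,-4,-48,34),f(C,-4,-75,34))
S=np.array([.4645,.185,.078])
print("backrest tops",[f(S,4,y,22) for y in(80,35,-35,-80)],"bottoms at lip",[f(S,4,y,-50) for y in(80,-80)])
print("lip top front",[f(S,-12,y,-44) for y in(86,-86)])
im=cv2.resize(cv2.cvtColor(s["pixels"],4)[160:290,240:350],None,fx=4,fy=4.4,interpolation=2)
im=im[:572]
for p in [f(C,-4,75,-50),f(C,-4,-75,-50),f(C,-4,75,50),f(C,-4,-48,50),f(C,-4,-48,34),f(C,-4,-75,34)]:cv2.circle(im,p,2,(0,0,255),-1)
for p in [f(S,4,y,22) for y in(80,35,-35,-80)]:cv2.circle(im,p,2,(0,255,0),-1)
for p in [f(S,-9,y,-44) for y in(86,-86)]:cv2.circle(im,p,2,(255,0,0),-1)
cv2.imwrite("pics/c4.png",im)
b=np.array(proj(s,S));print("px per mm x,y,z",[(proj(s,S+d*.01)-b).round(1)*.1 for d in(ax,ay,az)],"seat px",b)
```

```text
plate front BL,BR,TL, cut [134, 246] [344, 342] [149, 77] [327, 151] [324, 180] [365, 197]
backrest tops [[134, 257], [194, 285], [291, 329], [355, 359]] bottoms at lip [[124, 368], [338, 474]]
lip top front [[102, 366], [334, 480]]
px per mm x,y,z [array([ 0.23, -0.14]), array([-0.34, -0.15]), array([ 0.05, -0.36])] seat px [298.09329879 237.8729414 ]
```

View pics/c4.png

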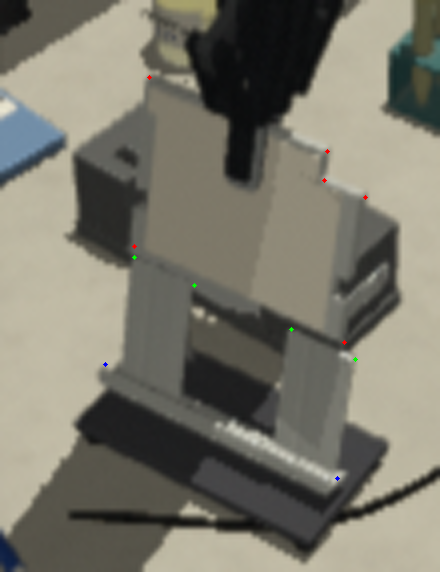

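Run:
```python
from to import *
need(*target((.4655,.1865,.078),YAW,.012,.002))
```

```text
t 11.625 q [-0.651  0.442  0.3    1.816 -0.225  1.162 -0.201] p [0.4884 0.1855 0.1739] F [ 0.57 -0.75 -1.89] M [-0.05 -0.43  0.05] g 7.9 44.67613868415356
x [-0.045  0.999 -0.001] y [ 0.965  0.044 -0.257] z [-0.257 -0.012 -0.966] psi_y 0.045
rotvec [ 0.     0.    -0.002] mm [ 2.   0.5 72.2]
```

Emit:
jog_arm:
  motion:
    - [0,0,0,1,0,6,4]
    - [0,0,0,2,0,12,4]
    - [0,0,0,2,0,18,4]
    - [0,0,0,2,0,24,4]
    - [0,0,0,2,0,30,4]
    - [0,0,0,2,0,36,4]

```text
t: 12.38
eef_pos: [0.479, 0.187, 0.1386]
tool_rot: [-0.089, 0.685, 0.717, -0.094]
contact_force: [0.2, -0.5, -1.5]
gripper_width: 0.089
grasp_force: 44.7
```

Emit:
jog_arm:
  motion:
    - [0,0,0,0,0,6,4]
    - [0,0,0,0,0,12,4]
    - [0,0,0,0,0,18,4]
    - [0,0,0,0,0,24,4]
    - [0,0,0,0,0,30,4]
    - [0,0,0,0,0,35,4]
    - [0,0,0,0,0,35,4]

```text
t: 13.25
eef_pos: [0.4698, 0.1866, 0.1048]
tool_rot: [-0.089, 0.685, 0.717, -0.094]
contact_force: [-0.4, 0.6, -1.7]
gripper_width: 0.089
grasp_force: 44.7
```

Run:
```python
from to import *
need(*target((.4655,.1865,.078),YAW,.012,.002))
```

```text
t 13.25 q [-0.647  0.508  0.274  1.903 -0.258  1.012 -0.179] p [0.4698 0.1866 0.1048] F [-0.38  0.59 -1.73] M [-0.01 -0.43  0.01] g 7.6 44.72724795341492
x [-0.045  0.999 -0.001] y [ 0.965  0.043 -0.258] z [-0.257 -0.013 -0.966] psi_y 0.0449
rotvec [-0.001  0.    -0.002] mm [0.1 0.8 0.7]
```

No contact so far. Next I feel for the backrest along tool y.

Emit:
jog_arm:
  motion:
    - [0,0,0,0,0.7,0,4]
    - [0,0,0,0,1.4,0,4]
    - [0,0,0,0,2,0,4]
    - [0,0,0,0,2,0,4]

```text
t: 13.75
eef_pos: [0.4709, 0.1866, 0.1049]
tool_rot: [-0.09, 0.685, 0.717, -0.095]
contact_force: [-5.1, -1.4, 3.1]
gripper_width: 0.085
grasp_force: 45.3
```

```bash
python3 st.py
```

```text
t 13.75 q [-0.645  0.511  0.273  1.899 -0.259  1.015 -0.177] p [0.4709 0.1866 0.1049] F [-5.11 -1.4   3.12] M [-0.08  1.05  0.22] g 7.2 45.26039946824312
x [-0.045  0.999 -0.001] y [ 0.965  0.044 -0.26 ] z [-0.259 -0.013 -0.966] psi_y 0.0453
```

Contact with the backrest after about 1 mm. I'll back off 1.5 mm and lower gently to the ledge.

Emit:
jog_arm:
  motion:
    - [0,0,0,0,-1.5,0,4]
    - [0,0,0,0,-1.5,2,4]
    - [0,0,0,0,-1.5,4,4]
    - [0,0,0,0,-1.5,6,4]
    - [0,0,0,0,-1.5,7.5,4]
    - [0,0,0,0,-1.5,9,4]
    - [0,0,0,0,-1.5,9,4]

```text
t: 14.62
eef_pos: [0.4683, 0.1865, 0.0962]
tool_rot: [-0.089, 0.685, 0.717, -0.094]
contact_force: [-1.9, 0.9, -1.2]
gripper_width: 0.092
grasp_force: 44.7
```

Run:
```python
from to import *
need(*target((.4640,.1865,.078),YAW,0,0))
```

```text
t 14.625 q [-0.645  0.518  0.27   1.911 -0.263  0.993 -0.175] p [0.4683 0.1865 0.0962] F [-1.9   0.92 -1.17] M [ 0.12 -0.09  0.07] g 7.8 44.70885068178177
x [-0.045  0.999 -0.001] y [ 0.965  0.043 -0.257] z [-0.257 -0.012 -0.966] psi_y 0.0448
rotvec [ 0.     0.    -0.002] mm [0.2 0.5 4.4]
```

Emit:
jog_arm:
  motion:
    - [0,0,0,0,-0.5,0.7,4]
    - [0,0,0,0,-0.5,1.4,4]
    - [0,0,0,0,-0.5,2.1,4]
    - [0,0,0,0,-0.5,2.8,4]
    - [0,0,0,0,-0.5,3.4,4]
    - [0,0,0,0,-0.5,3.4,4]

```text
t: 15.38
eef_pos: [0.4669, 0.1864, 0.0931]
tool_rot: [-0.089, 0.685, 0.717, -0.094]
contact_force: [0.1, 0.6, -1.9]
gripper_width: 0.089
grasp_force: 44.7
```

Run:
```python
from to import *
need(*target((.4640,.1865,.078),YAW,0,0))
```

```text
t 15.375 q [-0.645  0.521  0.268  1.916 -0.265  0.986 -0.174] p [0.4669 0.1864 0.0931] F [ 0.15  0.56 -1.86] M [ 0.02 -0.37  0.  ] g 7.6 44.73065748810768
x [-0.045  0.999 -0.001] y [ 0.965  0.043 -0.257] z [-0.257 -0.012 -0.966] psi_y 0.0448
rotvec [-0.     0.    -0.002] mm [0.2 1.1 1.1]
```

Free of contact; 1.1 mm above the estimated ledge. I'll go on in fine steps.

Emit:
jog_arm:
  motion:
    - [0,0,0,0,0,0.4,4]
    - [0,0,0,0,0,0.8,4]
    - [0,0,0,0,0,1.2,4]
    - [0,0,0,0,0,1.6,4]
    - [0,0,0,0,0,1.6,4]

```text
t: 16.0
eef_pos: [0.4668, 0.1865, 0.0922]
tool_rot: [-0.089, 0.685, 0.717, -0.094]
contact_force: [-0.3, -0.4, 5.0]
gripper_width: 0.087
grasp_force: 45.8
```

```bash
python3 st.py
```

```text
t 16.0 q [-0.645  0.522  0.268  1.917 -0.266  0.983 -0.173] p [0.4668 0.1865 0.0922] F [-0.32 -0.37  4.96] M [-0.15  0.2   0.01] g 7.4 45.75766917318106
x [-0.045  0.999 -0.   ] y [ 0.966  0.043 -0.257] z [-0.256 -0.012 -0.966] psi_y 0.0449
```

The plate rests on the ledge at the predicted height, so it isn't on the lip. Bring the back to the backrest.

Emit:
jog_arm:
  motion:
    - [0,0,0,0,0.5,-0.3,4]
    - [0,0,0,0,1,-0.3,4]
    - [0,0,0,0,1.4,-0.3,4]
    - [0,0,0,0,1.4,-0.3,4]

```text
t: 16.5
eef_pos: [0.4671, 0.1865, 0.0922]
tool_rot: [-0.09, 0.685, 0.717, -0.095]
contact_force: [-2.7, -0.2, 9.3]
gripper_width: 0.09
grasp_force: 46.2
```

```bash
python3 st.py
```

```text
t 16.5 q [-0.644  0.524  0.268  1.914 -0.266  0.987 -0.172] p [0.4671 0.1865 0.0922] F [-2.73 -0.19  9.31] M [-0.22  1.05  0.1 ] g 7.7 46.17016704753041
x [-0.045  0.999 -0.   ] y [ 0.965  0.043 -0.259] z [-0.259 -0.012 -0.966] psi_y 0.045
```

Emit:
jog_arm:
  motion:
    - [0,0,0,0,0,-0.5,4]
    - [0,0,0,0,0,-1.0,4]
    - [0,0,0,0,0.3,-1.0,4]
    - [0,0,0,0,0.3,-1.0,4]

```text
t: 17.0
eef_pos: [0.4674, 0.1865, 0.0921]
tool_rot: [-0.09, 0.685, 0.717, -0.095]
contact_force: [-5.6, 0.4, 1.0]
gripper_width: 0.087
grasp_force: 44.9
```

```bash
python3 st.py
```

```text
t 17.0 q [-0.644  0.524  0.268  1.913 -0.265  0.987 -0.172] p [0.4674 0.1865 0.0921] F [-5.62  0.37  0.96] M [0.05 0.9  0.23] g 7.4 44.859720692038536
x [-0.046  0.999 -0.001] y [ 0.965  0.044 -0.259] z [-0.259 -0.013 -0.966] psi_y 0.0454
```

The force is now square onto the backrest, with the plate hardly above the ledge. I'll release slowly.

Emit:
jog_arm:
  motion:
    - [0,0,0,0,0,0.2,4]
    - [0,0,0,0,0,0.2,8.5]
    - [0,0,0,0,0,0.2,9.5]
    - [0,0,0,0,0,0.2,11]
    - [0,0,0,0,0,0.2,13]
    - [0,0,0,0,0,0.2,15]
    - [0,0,0,0,0,0.2,18]
    - [0,0,0,0,0,0.2,20]
  grip_force: 20

```text
t: 18.0
eef_pos: [0.4687, 0.1866, 0.0924]
tool_rot: [-0.089, 0.685, 0.717, -0.094]
contact_force: [0.3, -0.7, -0.4]
gripper_width: 0.23
grasp_force: 0.0
```

Run:
```python
from to import *
st()
s=bot.read_camera("scene")
Z=lambda X:np.round((proj(s,X)-[240,160]+.4)*[4,4.4],0).astype(int).tolist()
im=cv2.resize(cv2.cvtColor(s["pixels"],4)[160:290,240:350],None,fx=4,fy=4.4,interpolation=2)
cv2.imwrite("pics/c5.png",im)
```

```text
t 18.0 q [-0.644  0.524  0.268  1.912 -0.265  0.986 -0.172] p [0.4687 0.1866 0.0924] F [ 0.27 -0.68 -0.38] M [ 0.01 -0.24  0.04] g 19.7 0.0
x [-0.045  0.999 -0.001] y [ 0.966  0.043 -0.257] z [-0.256 -0.012 -0.967] psi_y 0.0448
```

View pics/c5.png

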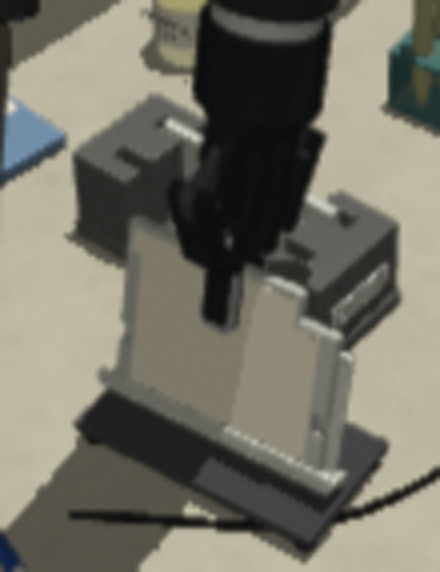

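The plate stands in the stand with white face to the front and the cut-out top right at (320,305). The fingers are clear of it. I'll overlay the model to check the seating and centring.

Run:
```python
from to import *
s=bot.read_camera("scene")
k=np.array([5.,5.])
o0=np.array([258,200])
Z=lambda X:np.round((proj(s,X)-o0+.4)*5).astype(int)
im=cv2.resize(cv2.cvtColor(s["pixels"],4)[200:290,258:338],None,fx=5,fy=5,interpolation=2)
_,Rt=target((0,0,0),YAW,0,0);ay,ax,az=Rt[:,0],Rt[:,1],-Rt[:,2]
S=np.array([.4635,.1865,.0785])
f=lambda x,y,z:Z(S+(ax*x+ay*y+az*z)/1e3)
raw=im.copy()
out=[f(-4,*p) for p in[(75,-50),(-75,-50),(-75,-26),(-66,-26),(-66,-14),(-75,-14),(-75,34),(-48,34),(-48,50),(75,50)]]
cv2.polylines(im,[np.array(out)],True,(0,0,255),1)
cv2.polylines(im,[np.array([f(4,*p) for p in[(-80,-50),(-80,22),(-35,22)]])],False,(0,255,0),1)
cv2.imwrite("pics/c6.png",np.hstack([im,raw]))
```

```text
(no output)
```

View pics/c6.png

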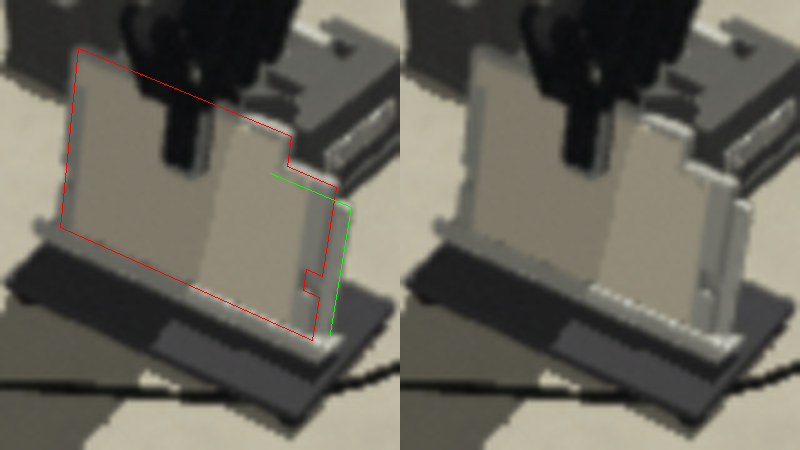

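The model outline matches the picture, so the plate is seated and centred. I'll retreat along the lean.

Emit:
jog_arm:
  motion:
    - [0,0,0,0,0,0,24]
    - [0,0,0,0,0,-4,24]
    - [0,0,0,0,0,-12,24]
    - [0,0,0,0,0,-24,24]
    - [0,0,0,0,0,-40,24]
    - [0,0,0,0,0,-60,24]
    - [0,0,0,0,0,-85,24]
    - [0,0,0,0,0,-110,24]
    - [0,0,0,0,0,-130,24]
    - [0,0,0,0,0,-130,24]

```text
t: 19.35
eef_pos: [0.5033, 0.1883, 0.22]
tool_rot: [-0.089, 0.685, 0.717, -0.092]
contact_force: [-0.8, -0.4, -0.9]
gripper_width: 0.28
grasp_force: 0.0
```

Run:
```python
from to import *
st()
s=bot.read_camera("scene")
save(s,"c7",(230,150,390,270),5)
```

```text
t 19.35 q [-0.653  0.412  0.313  1.741 -0.211  1.26  -0.215] p [0.5033 0.1883 0.22  ] F [-0.85 -0.37 -0.86] M [ 0.01 -0.26 -0.04] g 24.0 0.0
x [-0.045  0.999  0.001] y [ 0.966  0.043 -0.253] z [-0.253 -0.01  -0.967] psi_y 0.0449
```

View pics/c7.png

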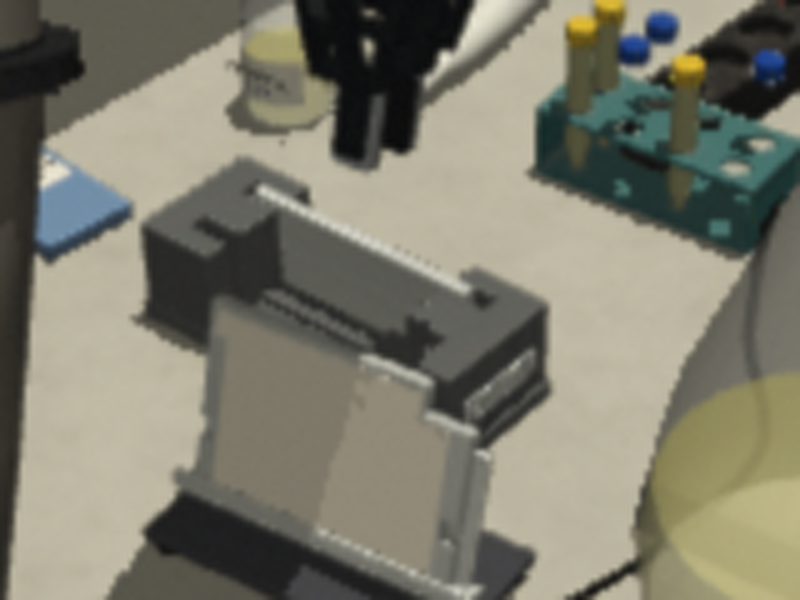

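The plate stands on its own in the stand, from (215,300) to (470,590), and the gripper is clear above it. The short plate is still in its slot at (260–470, 190–290). Handing in.

```bash
python3 -c "
from station import bot
print(bot.hand_in())"
```

```text
the job is handed in; nothing more can be done
None
```

The plate slid free of the keeper pin (at the -y end) and now stands centred in the leaning stand, white face to the front, cut-out at the top and gripper clear; I handed the job in at about 19 s, and no verdict was returned.

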